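Set a folding tablet stand to its angle in the hinge jig

ROBOT

A 6-joint arm with a two-finger parallel gripper is mounted at the origin on the work surface. World frame = base frame: x ahead of the robot, y to its left, z up, the work surface at z = 0. Lengths are in m, angles in degrees, forces in N, time in s.
With the tool pointing down it reaches from about 0.35 to 0.8 m from the base axis. Payload 7.3 kg.
Tool frame: the origin (TCP) lies at the very end of the fingers, on their centre line; the grasp point (between the pads) lies arm.grasp_offset behind it (arm.grasp_offset is the distance from the TCP to the grasp point, in m); z points along the fingers, y is the line along which they close (so a half turn about z gives the same grasp; the last joint's range is limited). The gripper opens to 85 mm and grips with 20 to 120 N. Pads are 22 mm wide; open, the fingers measure 114 mm over their backs; the gripper's body (76 mm by 85 mm) begins 54 mm behind the grasp point. The pads swing forward as they close: fully open they stand 13 mm farther back than shut.
Start: joints at [-77.063, 19.595, 87.324, -0, 73.075, -8.365], TCP at [0.191, -0.489, 0.231] pointing down, gripper open.
Joint ranges: [-145.02, 145.02], [-44.19, 115.74], [2.07, 154.8], [-57.11, 237.11], [16.16, 152.29], [-177.93, 177.93]. Speed limits (degrees/s): [147.25, 147.25, 180, 180, 180, 180].

INTERFACE

Orientations are given as [roll, pitch, yaw] about the fixed x, y, z axes, in that order (R = Rz(yaw) Ry(pitch) Rx(roll)).
In Python, from cell import arm gives the robot as it stands. The module is installed in compiled form; this text tells all that it offers.
- The arm moves only by the tool step_arm, never from a script. Its argument "motion" is a list that holds one entry, the list of rows, each a list of 7 numbers: the shift along the tool's x, y, z in m, then the turn, a rotation vector about the tool's x, y, z in rad, then the opening, from -1 (shut) to 1 (fully open). A call has 1 to 8 rows; each row is the pose to reach, as a shift and turn from the pose commanded when the call began, along the tool's axes at that moment; what a row does not reach only later rows make up. A row lasts 1/12 s, in which the tool goes at most 41.7 mm and 7.16 degrees, less where a joint would pass 70% of its speed; a pose out of reach is approached as far as the arm can. A call with a gripper value outside its range is refused whole. The fingers move at their own pace and stop on an object; "grip_force" is the grip in N (left out, the last holds). Time passes only in rows, so rows that repeat a pose let the fingers close. It gives the time, the measured TCP pose, the force, the opening and the grip force at its end, in the units of the state.
- arm.sense(): the state, without advancing time (a new reading comes with each control period).
- arm.get_image(name): name is "side" or "top"; returns (picture, depth): 384x512x3 uint8, red, green, blue; 384x512 float32, m along the optical axis (not along the pixel's ray), 0 where there is no reading.
- arm.camera_model(name): a dict with "vfov" (degrees; the focal length in pixels is half the picture's height over the tangent of half this angle, whatever the lens; pixels are square), "cx", "cy" (the principal point, pixels), "dist_coeffs" ([k1, k2, p1, p2, k3] as OpenCV has them; the pictures are not rectified), "rvec" (rotation vector, rad) and "tvec" (3), from world to camera coordinates, as OpenCV has them. Camera axes: x right, y down, z forward; pixel columns grow to the right and rows downward; lengths in m; the calibration is good to about 2 mm. A picture is of the moment at which its call begins. camera_model takes no time and is no camera call.
- arm.sign_off(): hands the job in; it is judged then, once.
The state is a dict: "clock": time; "q": joint angles; "joint_velocities": joint speeds; "tau": joint torques, N m; "position": TCP position; "tcp_rot": TCP orientation; "wrist_force": force on the tool from outside, world axes, zero at the start; "moment": the same for the moment, N m; "opening": opening from 0.0 (shut) to 1.0 (fully open); "grip_force": force on a finger pad.
Only numpy, scipy, OpenCV 4.12 (cv2) and the standard library are available. Lean on these libraries where they do the work, as an engineer would, in place of code of your own. Each camera call takes 0.05 s, during which the arm holds its last target. There are 200 camera calls.

TASK

Lower the folded tablet stand gently into the pin nest of the hinge-setting jig, flat on the jig's base with its hinge end towards the sloping rest. Once it is seated, fold its back plate up and over until it lies against the rest, and leave it standing there, ready for the hinge screws to be tightened. Leave the other things on the bench where they are.

Things in the scene. Friction and masses are not known exactly. Their poses are not given: they have to be found in the camera images.
- stand: Loose white folding tablet stand, 0.7 to 1 kg, lying folded on the bench. Its foot is a weighted slab 140 mm long (x), 66 mm wide (y), 18 mm high; origin: centre of the foot's underside, z up, +x to the hinge end. Two ledge pegs at the front corners (x = -69 to -62 mm, |y| = 24 to 33 mm) reach 31 mm high. The foot is wider than the back plate above it, so it can be carried by its sides.
- back_plate (a joint): Angle of the back plate about the hinge, rad: 0 = folded down parallel to the foot, grows as the free end goes up and over; 1.92 (110 degrees) = leaning 20 degrees back from upright, where the jig's rest stops it. Starts at 0 to 0.3. Stiff friction hinge (0.22 N m): it stays where it is left, with no spring-back; about 2 N at the free end moves it.
- stand_hinge (a point): Middle of the stand's hinge axis (parallel to the stand's y), at x = +60 mm, z = 30 mm in the stand's frame; axes as the stand's. Two hinge lugs (|y| = 26 to 33 mm with screw heads, x = 49 to 71 mm, up to 41 mm high) carry the back plate between them.
- plate_grip (a point): Point in the middle of the back plate, 148 mm from the hinge axis and 12 mm from the free end. The plate (0.12 kg) is 160 mm long from the axis, 50 mm wide (y), 8 mm thick. Folded, it lies 26 to 34 mm above the foot's underside, and its last 30 mm overhang the foot's front end, so both side edges are free to grip here. Axes turn with the plate: x along it to the hinge.
- jig: Hinge-setting jig fixed to the bench: aluminium base plate 250 x 140 mm, 12 mm thick (own x = -115 to +135 mm), six upright steel locating pins and, at its +x end, a post with a sloping rest. Origin on the bench under the nest's centre, z up, +x towards the rest.
- jig_nest (a point): Centre of the pin nest, on top of the jig's base plate (12 mm above the bench), axes as the jig's. The stand's origin belongs here, its x along the jig's x. Pins 12 mm thick, 17 mm high, coned above 9 mm: at x = +-45 mm, y = +-41 mm, and at x = +-78 mm, y = 0; they leave the foot 2 mm play all round. No pins beside the foot from x = -35 to +35 mm: room for fingers.
- jig_rest (a point): Middle of the rest's black face, 36 mm wide, 55 mm long, leaning 20 degrees back from upright (top away from the nest). It stops the seated stand's plate at 110 degrees, touching it 65 to 120 mm from the hinge axis. Top of the rest 155 mm above the bench. Narrower than the plate, so fingers on the plate's side edges pass it.
- driver: Bystander: red-handled screwdriver lying on the bench, 210 mm long; origin under its middle.
- tray: Bystander: open white screw tray, 160 x 110 x 45 mm; origin under its centre.
- carton: Bystander: closed white carton, 130 x 80 x 60 mm; origin under its centre.
- bottle: Bystander: clear bottle, 60 mm thick, 150 mm high; origin under its centre.
Not all that is in view belongs to the job. Leave any green look-alike of the stand alone.

How it is judged:
By the outcome, as a careful person would: the job done as asked, in the order asked, and still so for the second after the job is handed in, with the robot touching nothing.
It also fails if it takes over 67 s, if anything falls off the work surface, if the arm or the gripper's body presses on something with over 40 N, if the wrist force passes 120 N, or if a joint passes its speed limit or range.

## Working session

There is one attempt and no reset: what is moved stays moved. The work goes in short steps, Python scripts to look and compute and a tool call to move; the robot and the scene stay as the last step left them, time stands still between calls to the robot, and variables do not carry over. Pictures are saved under pics/ and viewed, at most 10 in all, crops included, and the job is handed in when it is done.

Besides the shell and the picture viewer there is one more tool, called after "Request:" in YAML: its name, and indented under it one key for each argument. step_arm: Moves the arm, as the interface text tells. Its arguments: {"type":"object","properties":{"motion":{"type":"array"},"grip_force":{"type":"number"}},"required":["motion"]}

```bash
mkdir -p pics
cat > h.py <<'E'
import numpy as np,cv2
from cell import arm
from scipy.spatial.transform import Rotation as R
def cam(n):
    c=arm.camera_model(n);f=192/np.tan(np.radians(c['vfov']/2))
    return np.array([[f,0,c['cx']],[0,f,c['cy']],[0,0,1.]]),np.array(c['dist_coeffs'],float),cv2.Rodrigues(np.array(c['rvec'],float))[0],np.array(c['tvec'],float)
def cloud(n,d):
    K,D,Rm,t=cam(n);v,u=np.mgrid[0:384,0:512]
    p=cv2.undistortPoints(np.stack([u.ravel(),v.ravel()],1).astype(float)[:,None],K,D)[:,0]
    z=d.ravel()[:,None];X=(np.hstack([p*z,z])-t)@Rm
    X[z[:,0]==0]=np.nan
    return X.reshape(384,512,3)
def proj(n,P):
    K,D,Rm,t=cam(n);return cv2.projectPoints(np.array(P,float).reshape(-1,3),Rm,t,K,D)[0][:,0]
def snap(n,fn):
    im,d=arm.get_image(n);cv2.imwrite('pics/'+fn+'.png',im[...,::-1]);np.savez('pics/'+fn,im=im,X=cloud(n,d));return im,cloud(n,d)
E
python3 - <<'E'
from h import *
snap('top','t0');snap('side','s0')
for n in('top','side'):
    K,D,Rm,t=cam(n);print(n,K[0,0],-Rm.T@t,Rm[2])
print(arm.sense(),arm.grasp_offset)
E
```

```text
top 369.2319403879606 [0.44289215 0.00696531 1.36932902] [ 0.05116942  0.00204972 -0.99868788]
side 347.0278401036417 [-0.01243777  0.76131725  0.78826021] [ 0.45416605 -0.66370342 -0.59433237]
{'clock': 0.1, 'q': array([-7.70617101e+01,  1.96324585e+01,  8.73741738e+01,  9.64929173e-04,
        7.30749427e+01, -8.36542951e+00]), 'joint_velocities': array([ 0.09651001, -0.01711526, -0.18467495,  0.03033254,  0.03563165,
       -0.01750319]), 'tau': array([ 2.50512101e-03, -4.34445119e+01, -2.46493256e+01, -2.13860126e-04,
        4.66546553e-03, -5.68673514e-06]), 'position': array([ 0.19067671, -0.48874493,  0.23068061]), 'tcp_rot': array([-1.79919427e+02, -1.27809473e-02,  2.13034288e+01]), 'wrist_force': array([-0.18646633,  0.56730212,  0.23843889]), 'moment': array([-0.05089682,  0.00573037, -0.04101429]), 'grip_force': 0.0, 'opening': 0.999972383490926} 0.0187
```

View pics/t0.png

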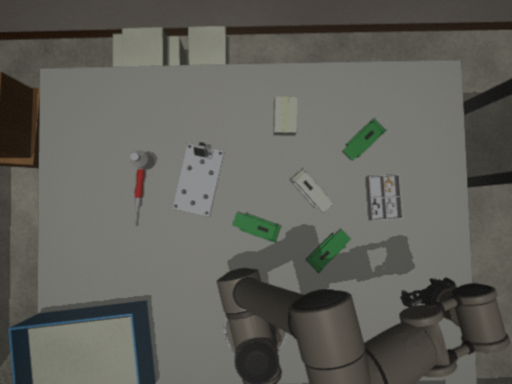

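View pics/s0.png

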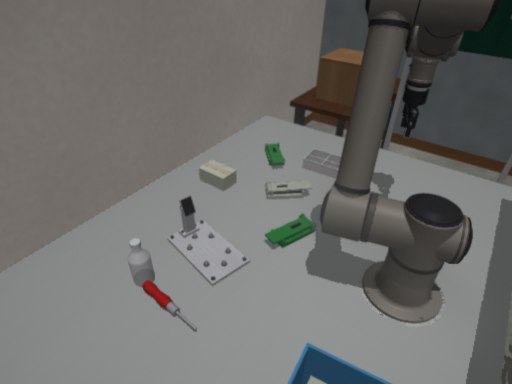

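The top view shows the jig at about (198,180) with its rest at (202,150), and the white stand at about (312,190). The carton is at (286,115), the tray at (384,198), and the driver and bottle at (139,185) and (139,160). The three green parts are look-alikes. I'll zoom in on the stand and measure it.

Run:
```python
from h import *
a=np.load('pics/t0.npz');im,X=a['im'],a['X']
b=np.load('pics/s0.npz')
c1=cv2.resize(im[160:220,280:345],None,fx=6,fy=6,interpolation=2)
c2=cv2.resize(b['im'][170:206,255:320],None,fx=6,fy=6,interpolation=2)
c3=cv2.resize(im[138:220,170:228],None,fx=4.3,fy=4.3,interpolation=2)
W=np.zeros((590,660,3),np.uint8);W[:360,:390]=c1;W[370:370+216,:390]=c2;W[:c3.shape[0],400:400+c3.shape[1]]=c3
cv2.imwrite('pics/c0.png',W[...,::-1])
def rect(X,m,lab):
    P=X[m];P=P[~np.isnan(P[:,0])]
    n,l,s,cen=cv2.connectedComponentsWithStats(m.astype(np.uint8))
    for i in range(1,n):
        if s[i,4]<15: continue
        Q=X[l==i];(cx,cy),(w,h),an=cv2.minAreaRect(Q[:,:2].astype(np.float32))
        print(lab,cen[i].round(),s[i,4],'c',round(cx,4),round(cy,4),'wh',round(w,4),round(h,4),'an',round(an,1),'z',np.percentile(Q[:,2],[5,50,95]).round(4))
Z=np.nan_to_num(X[...,2])
roi=np.zeros(Z.shape,bool);roi[155:225,280:345]=1
print('bench',np.median(Z[100:140,320:340]))
rect(X,roi&(Z>.010),'stand>10');rect(X,roi&(Z>.024),'stand>24')
roi[:]=0;roi[135:225,165:230]=1
rect(X,roi&(Z>.007)&(Z<.2),'jig');rect(X,roi&(Z>.022)&(Z<.04),'pins');rect(X,roi&(Z>.05),'rest')
for n,(v0,v1,u0,u1) in dict(carton=(90,140,268,304),tray=(170,225,362,405),bottle=(148,172,125,155)).items():
    roi[:]=0;roi[v0:v1,u0:u1]=1;rect(X,roi&(Z>.012),n)
```

```text
bench -0.0001493308707402375
stand>10 [311. 190.] 824 c 0.4991 -0.2125 wh 0.1714 0.0667 an 39.8 z [0.0158 0.0369 0.0436]
stand>24 [312. 190.] 682 c 0.4982 -0.2118 wh 0.1711 0.0661 an 39.1 z [0.0319 0.0379 0.0441]
jig [197. 179.] 2508 c 0.5483 0.2042 wh 0.1431 0.2498 an 76.2 z [0.0083 0.0127 0.11  ]
pins [209. 153.] 40 c 0.6431 0.1608 wh 0.0233 0.0321 an 75.6 z [0.0224 0.0253 0.0314]
rest [200. 149.] 161 c 0.6452 0.1792 wh 0.0371 0.0468 an 77.6 z [0.0852 0.1289 0.1541]
carton [285. 115.] 883 c 0.7727 -0.1212 wh 0.0808 0.1325 an 88.0 z [0.0356 0.0596 0.0641]
tray [385. 197.] 588 c 0.4684 -0.4747 wh 0.16 0.1153 an 2.3 z [0.0145 0.0339 0.0466]
bottle [142. 160.] 346 c 0.6115 0.3892 wh 0.0539 0.0713 an 80.0 z [0.0216 0.1006 0.1513]
```

View pics/c0.png

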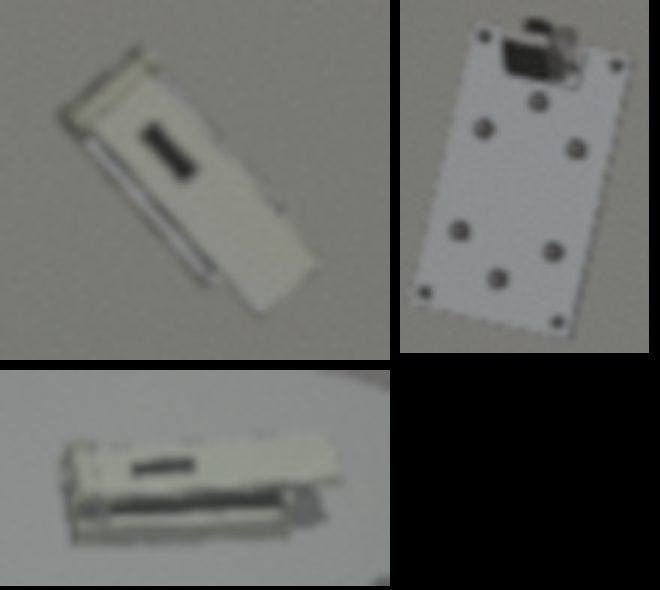

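The crop shows the hinge end of the stand at its upper left (world +x,+y, yaw about 39.5°), with the free end overhanging at lower right. The six pins and the rest show clearly on the jig. Next I'll refine the jig pose from the pins and work out the first move.

```bash
cat >> h.py <<'E'
def move(p,rpy,s=None):
    s=s or arm.sense();R0=R.from_euler('xyz',s['tcp_rot'],degrees=True);R1=R.from_euler('xyz',rpy,degrees=True)
    d=R0.inv().apply(np.array(p)-s['position']);r=(R0.inv()*R1).as_rotvec()
    print('shift',d.round(4),'rot',r.round(4),'n',np.linalg.norm(d)/.0417,np.degrees(np.linalg.norm(r))/7.16)
PIN=np.array([[.078,0],[.045,.041],[.045,-.041],[-.045,.041],[-.045,-.041],[-.078,0]])
E
python3 - <<'E'
from h import *
from scipy.optimize import least_squares
a=np.load('pics/t0.npz');g=a['im'].astype(float).mean(2)
px=np.array([(138.5,101),(84,128),(176,149),(59.5,231),(153.5,251),(98,279)])/4.3+[170,138]-.4
def ref(p):
    for _ in range(3):
        v,u=np.mgrid[-4:5,-4:5];u=u+int(round(p[0]));v=v+int(round(p[1]))
        w=np.clip(np.median(g[v,u])-12-g[v,u],0,None)*(np.hypot(u-p[0],v-p[1])<4);p=np.array([(w*u).sum(),(w*v).sum()])/w.sum()
    return p
q=np.array([ref(p) for p in px]);print(np.c_[px,q].round(1))
def pts(s,z=.023):
    c,n=np.cos(s[2]),np.sin(s[2]);P=PIN@np.array([[c,n],[-n,c]])+s[:2];return np.c_[P,np.full(6,z)]
for m in(0,1):
  # pairs may be mirrored in y; nearest matching
  from scipy.optimize import linear_sum_assignment
  s=np.array([.5386,.2066,np.radians(-13.8)])
  D=np.linalg.norm(proj('top',pts(s))[:,None]-(q if m else px)[None],axis=2);i,j=linear_sum_assignment(D)
  r=least_squares(lambda s:(proj('top',pts(s))-(q if m else px)[j]).ravel(),s,loss='soft_l1')
  print(r.x[:2],np.degrees(r.x[2]),r.fun.round(1))
move([.5104,-.2031,.13],[180,0,39.5])
E
```

```text
[[201.8 161.1 201.9 161.3]
 [189.1 167.4 189.2 167.6]
 [210.5 172.3 210.7 172.3]
 [183.4 191.3 183.6 191.2]
 [205.3 196.  205.4 196.2]
 [192.4 202.5 192.5 202.4]]
[0.53750022 0.20243474] -13.567284860973377 [ 0.  -0.1 -0.2 -0.   0.2 -0.1 -0.  -0.   0.   0.2 -0.   0.1]
[0.53720077 0.20204336] -13.669437342525477 [ 0.1 -0.2 -0.1 -0.2  0.1 -0.1 -0.1  0.1  0.   0.1 -0.   0.2]
shift [ 0.4016 -0.1498  0.101 ] rot [-0.0014 -0.0004 -0.3176] n 10.561162933739404 2.541444626992634
```

Request:
step_arm:
  motion:
    - [[0.04,-0.015,0,0,0,-0.03,1],[0.08,-0.03,0,0,0,-0.06,1],[0.12,-0.045,0,0,0,-0.1,1],[0.155,-0.058,0,0,0,-0.14,1],[0.19,-0.071,0,0,0,-0.18,1],[0.23,-0.086,0,0,0,-0.22,1],[0.27,-0.1,0,0,0,-0.26,1],[0.305,-0.114,0,0,0,-0.3,1]]

```text
clock: 0.77
position: [0.4348, -0.2704, 0.2311]
tcp_rot: [-180.0, 0.0, 38.6]
wrist_force: [0.4, -1.2, 0.2]
opening: 0.998
grip_force: 0.0
```

```bash
cat >> h.py <<'E'
def box(x0,x1,y0,y1,z0,z1): return np.array([[x,y,z] for x in(x0,x1) for y in(y0,y1) for z in(z0,z1)])
def model(s,z0=0.):
    x,y,yaw,th=s[:4]
    parts=[box(-.07,.07,-.033,.033,0,.018),box(.049,.071,.026,.033,0,.041),box(.049,.071,-.033,-.026,0,.041),box(-.069,-.062,.024,.033,0,.031),box(-.069,-.062,-.033,-.024,0,.031)]
    pl=box(-.16,0,-.025,.025,-.004,.004);pl=R.from_euler('y',th).apply(pl)+[.06,0,.03];parts.append(pl)
    return [R.from_euler('z',yaw).apply(p)+[x,y,z0] for p in parts]
def sil(n,s,roi,k=8,z0=0.):
    v0,v1,u0,u1=roi;m=np.zeros(((v1-v0)*k,(u1-u0)*k),np.uint8)
    for p in model(s,z0):
        q=((proj(n,p)-[u0,v0]+.5)*k);cv2.fillConvexPoly(m,cv2.convexHull(q.round().astype(np.int32)),1)
    return cv2.resize(m.astype(np.float32),(u1-u0,v1-v0),interpolation=cv2.INTER_AREA)
E
python3 - <<'E'
from h import *
from scipy.optimize import minimize
a=np.load('pics/t0.npz');b=np.load('pics/s0.npz')
rois={'top':(160,222,282,340),'side':(172,206,258,318)}
def soft(im,roi):
    v0,v1,u0,u1=roi;c=im[v0:v1,u0:u1].astype(float);return c
T={'top':a['im'],'side':b['im']}
def cost(s,cams=('top',)):
    e=0
    for n in cams:
        c=soft(T[n],rois[n]);m=sil(n,s,rois[n]).ravel();A=c.reshape(-1,3).mean(1)
        # fit 2-level intensity
        M=np.c_[m,1-m];w=np.linalg.lstsq(M,A,rcond=None)[0];e+=np.abs(A-M@w).mean()
    return e
s0=np.array([.5104,-.2031,np.radians(39.5),.05])
for cams in(('top',),('top','side')):
    best=None
    for th in(.03,.1,.2):
        s=s0.copy();s[3]=th
        r=minimize(cost,s,args=(cams,),method='Nelder-Mead',options=dict(initial_simplex=np.vstack([s]+[s+d for d in np.diag([.006,.006,.05,.05])]),maxiter=250))
        print(cams,r.x[:2].round(4),np.degrees(r.x[2]).round(2),r.x[3].round(3),round(r.fun,3))
X=a['X'];Q=X[165:215,285:335].reshape(-1,3);c,s=np.cos(.69),np.sin(.69)
l=(Q[:,:2]-s0[:2])@[c,s];y=(Q[:,:2]-s0[:2])@[-s,c];m=(abs(y)<.02)&(Q[:,2]>.02)&(l<.04);print('plate slope',np.polyfit(l[m],Q[m,2],1))
print(arm.sense()['position'],arm.sense()['tcp_rot'])
E
```

```text
('top',) [ 0.509  -0.2066] 40.7 0.049 3.873
('top',) [ 0.5088 -0.2063] 39.42 0.153 3.875
('top',) [ 0.5084 -0.2072] 38.08 0.25 3.877Traceback (most recent call last):
  File "<stdin>", line 20, in <module>
    res = _minimize_neldermead(fun, x0, args, callback, bounds=bounds,
                               **options)
    fxcc = func(xcc)
    fx = function(np.copy(x), *(wrapper_args + args))
  File "<stdin>", line 11, in cost
  File "h.py", line 31, in sil
    q=((proj(n,p)-[u0,v0]+.5)*k);cv2.fillConvexPoly(m,cv2.convexHull(q.round().astype(np.int32)),1)
        ~~~~^^^^^
  File "h.py", line 14, in proj
    K,D,Rm,t=cam(n);return cv2.projectPoints(np.array(P,float).reshape(-1,3),Rm,t,K,D)[0][:,0]
             ~~~^^^
  File "h.py", line 5, in cam
    c=arm.camera_model(n);f=192/np.tan(np.radians(c['vfov']/2))
ValueError: time passes only in moves, steps and waits
```

```bash
sed -i 's/^def cam(n):/from functools import lru_cache\n@lru_cache\ndef cam(n):/' h.py
python3 - <<'E'
from h import *
a=np.load('pics/t0.npz')
X=a['X'];Q=X[165:215,285:335].reshape(-1,3);c,s=np.cos(.69),np.sin(.69);s0=[.5100,-.204]
l=(Q[:,:2]-s0)@[c,s];y=(Q[:,:2]-s0)@[-s,c];m=(abs(y)<.018)&(Q[:,2]>.02)&(l<.04);print('plate slope',np.polyfit(l[m],Q[m,2],1))
move([.509,-.2065,.10],[180,0,40]);move([.509,-.2065,.006],[180,0,40])
E
```

```text
plate slope [-0.04868214  0.03709613]
shift [ 0.0978 -0.0036  0.1311] rot [-0.0003  0.     -0.0244] n 3.9237943649999374 0.19489812607220022
shift [ 0.0978 -0.0035  0.2251] rot [-0.0003  0.     -0.0244] n 5.886546679948315 0.19489812607220022
```

Request:
step_arm:
  motion:
    - [[0.035,-0.002,0.02,0,0,-0.02,1],[0.07,-0.003,0.04,0,0,-0.033,1],[0.098,-0.0035,0.07,0,0,-0.033,1],[0.098,-0.0035,0.1,0,0,-0.033,1],[0.098,-0.0035,0.13,0,0,-0.033,1],[0.098,-0.0035,0.16,0,0,-0.033,1],[0.098,-0.0035,0.18,0,0,-0.033,1],[0.098,-0.0035,0.18,0,0,-0.033,1]]

```text
clock: 1.43
position: [0.5052, -0.2067, 0.0468]
tcp_rot: [-179.5, 0.2, 40.4]
wrist_force: [-0.5, 0.6, -0.7]
opening: 1.005
grip_force: 0.0
```

Run:
```python
from h import *
a,_=snap('top','t1');b,_=snap('side','s1')
c1=cv2.resize(a[150:235,270:360],None,fx=4.4,fy=4.4,interpolation=2)
c2=cv2.resize(b[140:215,245:335],None,fx=4.4,fy=4.4,interpolation=2)
W=np.zeros((380,796,3),np.uint8);W[:c1.shape[0],:396]=c1[:380];W[:c2.shape[0],400:400+396]=c2
for n,o,off in(('top',(270,150),0),('side',(245,140),400)):
    s=arm.sense()
    for q in proj(n,[s['position']]): cv2.circle(W,tuple(int(v) for v in ((q-o+.5)*4.4+[off,0])),2,(255,0,0),-1)
cv2.imwrite('pics/c1.png',W[...,::-1]);print(s['position'],s['tcp_rot'],s['wrist_force'])
```

```text
[ 0.50781327 -0.208298    0.05106339] [-1.79919860e+02  3.21001433e-02  4.03804791e+01] [ 0.42311322 -0.75626427  1.12345666]
```

View pics/c1.png

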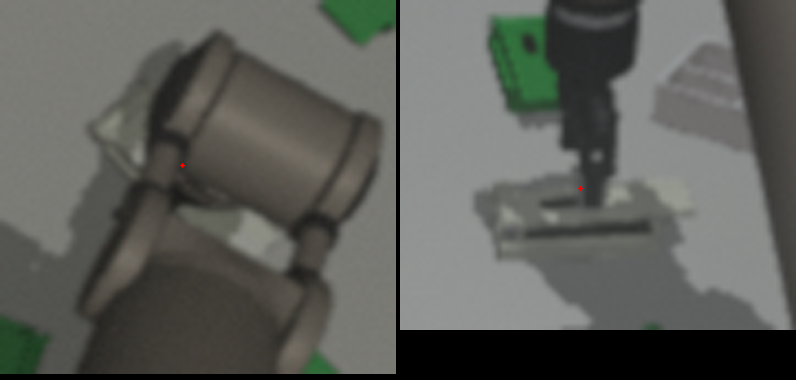

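The top view shows the arm over the stand. In the side view the near finger's tip is at about (289,187), just above the stand and beside the plate. I'll work out how high that tip is.

Run:
```python
from h import *
for y in(.0425,.05,.057):
  for z in(.045,.051,.058,.064):print(y,z,proj('side',[[.5078-.648*y,-.2083+.762*y,z]]).round(1))
move([.509,-.2065,.004],[180,0,40.5])
```

```text
0.0425 0.045 [[287.3 190.1]]
0.0425 0.051 [[287.4 188.8]]
0.0425 0.058 [[287.6 187.2]]
0.0425 0.064 [[287.7 185.9]]
0.05 0.045 [[287.7 191.3]]
0.05 0.051 [[287.8 190. ]]
0.05 0.058 [[287.9 188.4]]
0.05 0.064 [[288.  187.1]]
0.057 0.045 [[288.  192.4]]
0.057 0.051 [[288.1 191.1]]
0.057 0.058 [[288.2 189.5]]
0.057 0.064 [[288.4 188.2]]
shift [ 0.0021 -0.0005  0.0471] rot [-0.0014  0.0006 -0.0021] n 1.1298003686177684 0.020594516744002565
```

The open finger tips stand about 13 mm behind the TCP. I'll go down to TCP z of about -0.003, which should put the tips at 10 mm open and about 4 mm once gripping, and then close.

Request:
step_arm:
  motion:
    - [[0.002,-0.0005,0.02,0,0,-0.002,1],[0.002,-0.0005,0.035,0,0,-0.002,1],[0.002,-0.0005,0.047,0,0,-0.002,1],[0.002,-0.0005,0.054,0,0,-0.002,1],[0.002,-0.0005,0.054,0,0,-0.002,1],[0.002,-0.0005,0.054,0,0,-0.002,1]]

```text
clock: 2.03
position: [0.5099, -0.2072, -0.0015]
tcp_rot: [179.9, -0.0, 40.5]
wrist_force: [-0.0, 0.1, 1.0]
opening: 1.0
grip_force: 0.0
```

Request:
step_arm:
  motion:
    - [[0,0,0,0,0,0,0.6],[0,0,0,0,0,0,0.5],[0,0,0,0,0,0,0.4],[0,0,0,0,0,0,0.4],[0,0,0,0,0,0,0.4],[0,0,0,0,0,0,0.4]]
  grip_force: 50

```text
clock: 2.53
position: [0.5097, -0.2069, -0.0011]
tcp_rot: [179.9, -0.0, 40.5]
wrist_force: [-2.1, 1.0, 7.0]
opening: 0.757
grip_force: 54.9
```

Request:
step_arm:
  motion:
    - [[0,0,-0.01,0,0,0,0.2],[0,0,-0.03,0,0,0,0.2],[0,0,-0.06,0,0,0,0.2],[0,0,-0.09,0,0,0,0.2],[0,0,-0.12,0,0,0,0.2],[0,0,-0.14,0,0,0,0.2],[0,0,-0.14,0,0,0,0.2],[0,0,-0.14,0,0,0,0.2]]
  grip_force: 60

```text
clock: 3.2
position: [0.5092, -0.2067, 0.1378]
tcp_rot: [179.9, -0.0, 40.5]
wrist_force: [-0.4, 0.3, -8.2]
opening: 0.749
grip_force: 72.7
```

Run:
```python
from h import *
s=arm.sense();print(s['position'],s['wrist_force'],s['moment'],s['q'])
move([.537,.2022,.2],[180,0,-13.6])
```

```text
[ 0.50915054 -0.20669621  0.13775011] [-0.38860501  0.27861576 -8.20594215] [ 0.04989284  0.0182928  -0.03168279] [-3.00839416e+01  2.72817330e+01  9.11351017e+01 -6.56515996e-03
  6.15071130e+01  1.94215200e+01]
shift [ 0.2867 -0.2928 -0.0625] rot [ 1.000e-03 -9.000e-04  9.442e-01] n 9.941103784886545 7.55554694966795
```

Request:
step_arm:
  motion:
    - [[0.008,-0.008,-0.015,0,0,0.03,0.2],[0.025,-0.025,-0.03,0,0,0.09,0.2],[0.045,-0.046,-0.045,0,0,0.16,0.2],[0.068,-0.07,-0.06,0,0,0.23,0.2],[0.092,-0.094,-0.062,0,0,0.3,0.2],[0.116,-0.118,-0.062,0,0,0.37,0.2],[0.14,-0.143,-0.062,0,0,0.44,0.2],[0.164,-0.168,-0.062,0,0,0.51,0.2]]

```text
clock: 3.87
position: [0.5232, 0.0292, 0.1966]
tcp_rot: [-179.9, 0.3, 11.1]
wrist_force: [0.3, 0.1, -7.0]
opening: 0.754
grip_force: 72.6
```

Run:
```python
from h import *
s=arm.sense();print(s['position'],s['tcp_rot'])
s['position']=np.array([.50915,-.2067,.13775])+R.from_euler('xyz',[179.9,0,40.5],degrees=True).apply([.164,-.168,-.062]);s['tcp_rot']=np.array([180,0,40.5-np.degrees(.51)])
move([.537,.2022,.2],[180,0,-13.6],s)
```

```text
[0.52323685 0.02920991 0.1966476 ] [-179.92455885    0.28093086   11.05854177]
shift [ 0.0462 -0.1688 -0.0005] rot [ 0.     -0.      0.4342] n 4.196531058994212 3.474741962056985
```

Request:
step_arm:
  motion:
    - [[0.008,-0.028,0,0,0,0.07,0.2],[0.016,-0.056,0,0,0,0.145,0.2],[0.023,-0.084,0,0,0,0.22,0.2],[0.03,-0.112,0,0,0,0.29,0.2],[0.038,-0.138,0,0,0,0.36,0.2],[0.043,-0.158,0,0,0,0.41,0.2],[0.046,-0.169,0,0,0,0.434,0.2],[0.046,-0.169,0,0,0,0.434,0.2]]

```text
clock: 4.53
position: [0.5353, 0.2046, 0.1961]
tcp_rot: [179.9, 0.3, -13.5]
wrist_force: [0.1, -0.3, -7.1]
opening: 0.752
grip_force: 72.7
```

Request:
step_arm:
  motion:
    - [[0,0,0.02,0,0,0,0.2],[0,0,0.05,0,0,0,0.2],[0,0,0.08,0,0,0,0.2],[0,0,0.11,0,0,0,0.2],[0,0,0.13,0,0,0,0.2],[0,0,0.14,0,0,0,0.2],[0,0,0.14,0,0,0,0.2],[0,0,0.14,0,0,0,0.2]]

```text
clock: 5.2
position: [0.5367, 0.2018, 0.0587]
tcp_rot: [179.9, 0.1, -13.6]
wrist_force: [-0.5, 0.4, -5.5]
opening: 0.752
grip_force: 72.6
```

Run:
```python
from h import *
a,_=snap('top','t2');b,_=snap('side','s2');s=arm.sense()
print(s['position'],s['tcp_rot'],s['wrist_force'],s['clock'])
f=3
c1=cv2.resize(a[120:240,150:280],None,fx=f,fy=f,interpolation=2)
c2=cv2.resize(b[170:290,145:275],None,fx=f,fy=f,interpolation=2)
z0=s['position'][2]+.0011
S=[s['position'][0],s['position'][1],np.radians(s['tcp_rot'][2]),.05]
W=np.hstack([c1,c2])
for n,o,off in(('top',(150,120),0),('side',(145,170),390)):
    for p in model(S,z0):
        q=((proj(n,p)-o+.5)*f+[off,0]).astype(np.int32);cv2.polylines(W,[cv2.convexHull(q)],True,(255,0,0),1)
W=np.vstack([W,np.hstack([c1,c2])[:220]])
cv2.imwrite('pics/c2.png',W[...,::-1])
```

```text
[0.53791752 0.20229065 0.06053994] [-1.79946721e+02 -1.28052500e-01 -1.35913610e+01] [ 0.43085241 -0.10889833 -8.11915376] 5.3
```

View pics/c2.png

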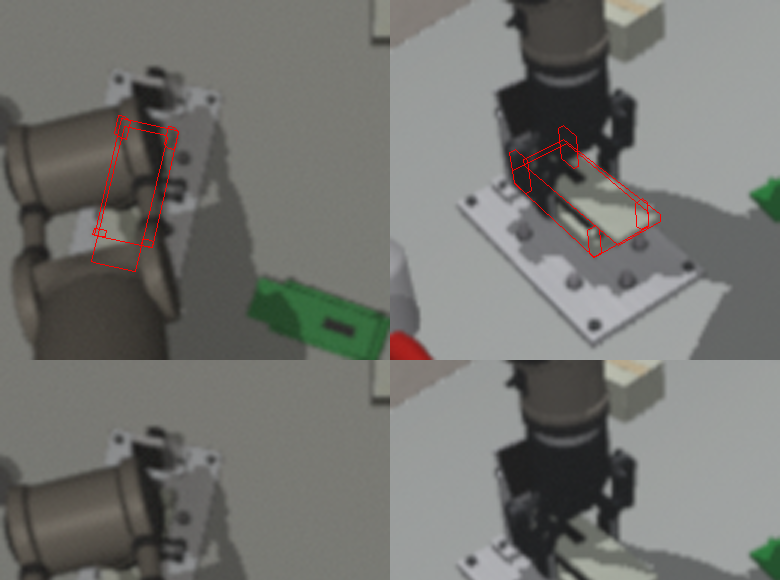

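In the top view the gripper hides the stand above the jig. In the side view the stand's front end and front pegs show at about (600-655,215-240), and the model outline sits close to them. I'll check the side view at higher zoom, pins included.

Run:
```python
from h import *
b0=np.load('pics/s0.npz')['im'];b=np.load('pics/s2.npz')['im']
c,n=np.cos(np.radians(-13.6)),np.sin(np.radians(-13.6))
P=PIN@np.array([[c,n],[-n,c]])+[.5373,.2022]
f=4;c1=cv2.resize(b0[205:280,160:250],None,fx=f,fy=f,interpolation=2)
for z,col in((.0205,(255,0,0)),):
    for q in proj('side',np.c_[P,np.full(6,z)]): cv2.circle(c1,tuple(int(v) for v in (q-[160,205]+.5)*f),2,col,-1)
f=10;x0,y0=205,222;c2=cv2.resize(b[y0:y0+38,x0:x0+40],None,fx=f,fy=f,interpolation=2);
S=[.5379,.2023,np.radians(-13.59),.05]
c3=c2.copy()
for p in model(S,.0616):
    q=((proj('side',p)-[x0,y0]+.5)*f).astype(np.int32);cv2.polylines(c3,[cv2.convexHull(q)],True,(255,0,0),1)
W=np.zeros((600,800,3),np.uint8);W[:300,:360]=c1;W[:380,400:800]=c3;W[310:590,0:400]=c2[:280]
cv2.imwrite('pics/c3.png',W[...,::-1])
```

```text
(no output)
```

View pics/c3.png

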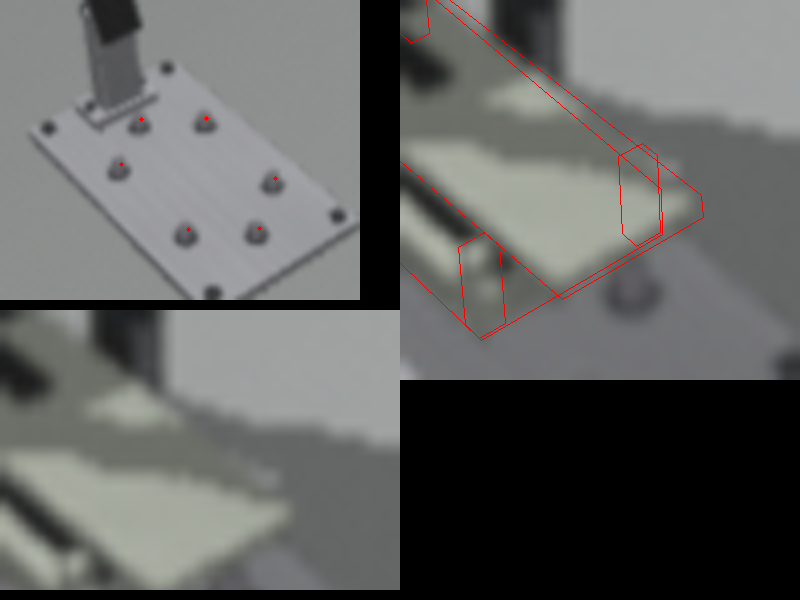

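The projected pins and the visible peg are off by the same amount, about 1 px down. So the stand is aligned with the nest to about 1 mm, which agrees with the top-view estimate. I'll lower it gently.

Request:
step_arm:
  motion:
    - [[-0.0003,0,0.01,0,0,0,0.2],[-0.0003,0,0.02,0,0,0,0.2],[-0.0003,0,0.026,0,0,0,0.2],[-0.0003,0,0.03,0,0,0,0.2],[-0.0003,0,0.032,0,0,0,0.2],[-0.0003,0,0.034,0,0,0,0.2],[-0.0003,0,0.036,0,0,0,0.2],[-0.0003,0,0.036,0,0,0,0.2]]

```text
clock: 5.97
position: [0.5366, 0.2023, 0.023]
tcp_rot: [180.0, 0.0, -13.6]
wrist_force: [-0.3, 0.1, -7.2]
opening: 0.752
grip_force: 72.6
```

Request:
step_arm:
  motion:
    - [[0,0,0.002,0,0,0,0.2],[0,0,0.003,0,0,0,0.2],[0,0,0.004,0,0,0,0.2],[0,0,0.005,0,0,0,0.2],[0,0,0.006,0,0,0,0.2],[0,0,0.007,0,0,0,0.2],[0,0,0.007,0,0,0,0.2],[0,0,0.007,0,0,0,0.2]]

```text
clock: 6.63
position: [0.5366, 0.2023, 0.0162]
tcp_rot: [180.0, 0.0, -13.6]
wrist_force: [-0.6, 1.0, -6.8]
opening: 0.754
grip_force: 72.7
```

Request:
step_arm:
  motion:
    - [[0,0,0.001,0,0,0,0.2],[0,0,0.002,0,0,0,0.2],[0,0,0.003,0,0,0,0.2],[0,0,0.0035,0,0,0,0.2],[0,0,0.004,0,0,0,0.2],[0,0,0.0043,0,0,0,0.2],[0,0,0.0043,0,0,0,0.2]]

```text
clock: 7.22
position: [0.5366, 0.2023, 0.0119]
tcp_rot: [180.0, 0.0, -13.6]
wrist_force: [-0.1, -0.1, -7.1]
opening: 0.752
grip_force: 72.7
```

Request:
step_arm:
  motion:
    - [[0,0,0.0004,0,0,0,0.2],[0,0,0.0008,0,0,0,0.2],[0,0,0.001,0,0,0,0.2],[0,0,0.001,0,0,0,0.2]]

```text
clock: 7.55
position: [0.5367, 0.2023, 0.0111]
tcp_rot: [180.0, -0.0, -13.6]
wrist_force: [-0.4, -0.6, -5.1]
opening: 0.75
grip_force: 72.8
```

Request:
step_arm:
  motion:
    - [[0,0,0.0003,0,0,0,0.2],[0,0,0.0006,0,0,0,0.2],[0,0,0.0009,0,0,0,0.2],[0,0,0.0009,0,0,0,0.2]]

```text
clock: 7.88
position: [0.5367, 0.2023, 0.0111]
tcp_rot: [-180.0, -0.0, -13.6]
wrist_force: [-3.9, -1.0, 4.4]
opening: 0.752
grip_force: 74.2
```

Request:
step_arm:
  motion:
    - [[0,0,0,0,0,0,0.6],[0,0,0,0,0,0,0.8],[0,0,0,0,0,0,1],[0,0,0,0,0,0,1],[0,0,-0.01,0,0,0,1],[0,0,-0.03,0,0,0,1],[0,0,-0.06,0,0,0,1],[0,0,-0.09,0,0,0,1]]

```text
clock: 8.55
position: [0.5361, 0.2022, 0.1011]
tcp_rot: [180.0, 0.1, -13.6]
wrist_force: [1.3, -0.2, 0.4]
opening: 1.0
grip_force: 0.0
```

Request:
step_arm:
  motion:
    - [[-0.03,0,-0.02,0,0,0,1],[-0.06,0,-0.03,0,0,0,1],[-0.085,0,-0.03,0,0,0,1],[-0.088,0,-0.03,0,0,0,1],[-0.088,0,-0.03,0,0,0,1]]

```text
clock: 8.97
position: [0.4503, 0.2235, 0.1312]
tcp_rot: [-180.0, -0.1, -13.5]
wrist_force: [0.7, -0.4, 0.2]
opening: 1.0
grip_force: 0.0
```

Run:
```python
from h import *
a,_=snap('top','t3');b,_=snap('side','s3');s=arm.sense()
print(s['position'],s['tcp_rot'],s['wrist_force'],s['clock'])
f=6;x0,y0=160,190;c2=cv2.resize(b[y0:y0+90,x0:x0+90],None,fx=f,fy=f,interpolation=2)
for th,col in((.05,(255,0,0)),(.12,(0,0,255))):
  for p in model([.5370,.2022,np.radians(-13.6),th],.012):
    q=((proj('side',p)-[x0,y0]+.5)*f).astype(np.int32);cv2.polylines(c2,[cv2.convexHull(q)],True,col,1)
c1=cv2.resize(a[140:220,165:225],None,fx=4,fy=4,interpolation=2)
W=np.zeros((540,790,3),np.uint8);W[:,:540]=c2;W[:320,545:785]=c1
cv2.imwrite('pics/c4.png',W[...,::-1])
```

```text
[0.45206994 0.22309656 0.13059016] [-1.79965779e+02 -8.90521172e-02 -1.35787680e+01] [ 0.54492803 -0.34280178  0.73559637] 9.0667
```

View pics/c4.png

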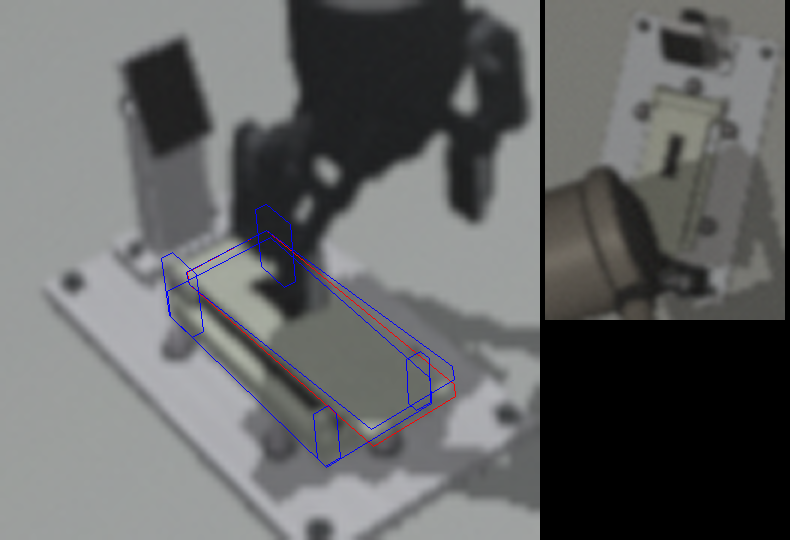

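The side view shows the stand sitting inside all the pins, with the plate's free end at about (372,432) to (455,385) in the crop. That puts the plate angle at about 0.1 rad. I'll lower the open fingers around the plate's free end and grip it lightly.

Request:
step_arm:
  motion:
    - [[0,0,0.03,0,0,0,1],[0,0,0.06,0,0,0,1],[0,0,0.08,0,0,0,1],[0,0,0.092,0,0,0,1],[0,0,0.098,0,0,0,1],[0,0,0.098,0,0,0,1]]

```text
clock: 9.57
position: [0.4513, 0.2224, 0.0306]
tcp_rot: [179.9, 0.1, -13.6]
wrist_force: [0.2, -1.3, 0.6]
opening: 0.997
grip_force: 0.0
```

Request:
step_arm:
  motion:
    - [[0,0,0,0,0,0,0.6],[0,0,0,0,0,0,0.3],[0,0,0,0,0,0,0],[0,0,0,0,0,0,0],[0,0,0,0,0,0,0],[0,0,0,0,0,0,0],[0,0,0,0,0,0,0]]
  grip_force: 25

```text
clock: 10.15
position: [0.4519, 0.2232, 0.0326]
tcp_rot: [-179.9, -0.1, -13.6]
wrist_force: [1.5, -0.2, 1.4]
opening: 0.58
grip_force: 31.2
```

Run:
```python
from h import *
s=arm.sense();print(s['position'],s['tcp_rot'],s['wrist_force'],s['moment'])
# arc in jig frame: pad centre moves from angle th0 to 1.92 about hinge
r,th0=.148,.10
for th in np.r_[th0:1.93:.0703][1:]: print(round(th,3),np.round([r*(np.cos(th0)-np.cos(th)),-r*(np.sin(th)-np.sin(th0))],4))
```

```text
[0.45186427 0.22321902 0.03261075] [-1.79948139e+02 -1.07860191e-01 -1.35791081e+01] [ 1.54513835 -0.21015264  1.39051437] [-0.00472355 -0.40467959  0.07376944]
0.17 [ 0.0014 -0.0103]
0.241 [ 0.0035 -0.0205]
0.311 [ 0.0064 -0.0305]
0.381 [ 0.0099 -0.0403]
0.452 [ 0.0141 -0.0498]
0.522 [ 0.019 -0.059]
0.592 [ 0.0245 -0.0678]
0.662 [ 0.0306 -0.0762]
0.733 [ 0.0372 -0.0842]
0.803 [ 0.0445 -0.0917]
0.873 [ 0.0522 -0.0987]
0.944 [ 0.0604 -0.1051]
1.014 [ 0.069  -0.1109]
1.084 [ 0.0781 -0.116 ]
1.154 [ 0.0874 -0.1206]
1.225 [ 0.0971 -0.1245]
1.295 [ 0.107  -0.1276]
1.365 [ 0.1171 -0.1301]
1.436 [ 0.1273 -0.1319]
1.506 [ 0.1377 -0.1329]
1.576 [ 0.1481 -0.1332]
1.647 [ 0.1585 -0.1328]
1.717 [ 0.1688 -0.1316]
1.787 [ 0.179  -0.1298]
1.858 [ 0.1891 -0.1272]
1.928 [ 0.199  -0.1239]
```

Request:
step_arm:
  motion:
    - [[0.0006,0,-0.005,0,0,0,0],[0.0014,0,-0.0103,0,0,0,0],[0.0024,0,-0.0154,0,0,0,0],[0.0035,0,-0.0205,0,0,0,0],[0.0049,0,-0.0255,0,0,0,0],[0.0064,0,-0.0305,0,0,0,0],[0.0081,0,-0.0354,0,0,0,0],[0.0099,0,-0.0403,0,0,0,0]]

```text
clock: 10.82
position: [0.4604, 0.2205, 0.0727]
tcp_rot: [180.0, 0.1, -13.6]
wrist_force: [-0.8, -1.0, -3.9]
opening: 0.575
grip_force: 30.5
```

Request:
step_arm:
  motion:
    - [[0.002,0,-0.0048,0,0,0,0],[0.0042,0,-0.0095,0,0,0,0],[0.0066,0,-0.0141,0,0,0,0],[0.0091,0,-0.0187,0,0,0,0],[0.0118,0,-0.0231,0,0,0,0],[0.0146,0,-0.0275,0,0,0,0],[0.0176,0,-0.0318,0,0,0,0],[0.0207,0,-0.0359,0,0,0,0]]

```text
clock: 11.48
position: [0.4812, 0.2157, 0.1087]
tcp_rot: [180.0, -0.0, -13.6]
wrist_force: [-1.4, -0.6, -3.8]
opening: 0.574
grip_force: 30.4
```

Run:
```python
from h import *
b,_=snap('side','s4');s=arm.sense();print(s['position'],s['wrist_force'],s['moment'],s['opening'])
c=cv2.resize(b[150:280,150:290],None,fx=4,fy=4,interpolation=2);cv2.imwrite('pics/c5.png',c[...,::-1])
```

```text
[0.48215471 0.21570875 0.10947058] [-0.8179498   0.66000633 -1.8433583 ] [-0.0907199   0.53867851 -0.06034125] 0.5750991672964743
```

View pics/c5.png

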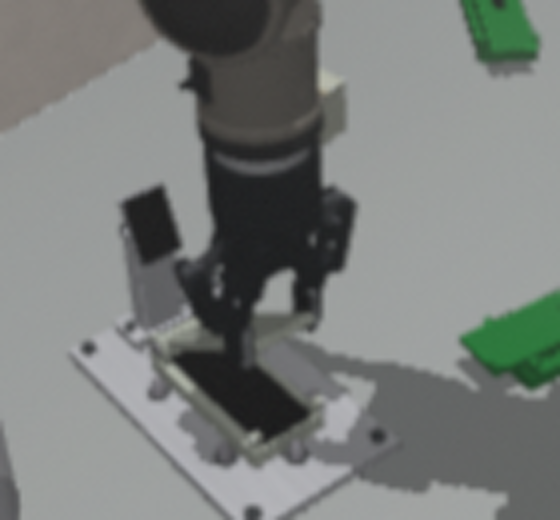

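The plate is following at about 0.65 rad and the foot stays seated in the pins. I'll carry on along the arc.

Request:
step_arm:
  motion:
    - [[0.0066,0,-0.008,0,0,0,0],[0.0139,0,-0.0155,0,0,0,0],[0.0216,0,-0.0225,0,0,0,0],[0.0298,0,-0.0289,0,0,0,0],[0.0384,0,-0.0347,0,0,0,0],[0.0475,0,-0.0398,0,0,0,0],[0.0568,0,-0.0444,0,0,0,0],[0.0665,0,-0.0483,0,0,0,0]]

```text
clock: 12.2
position: [0.5456, 0.2003, 0.1578]
tcp_rot: [-180.0, 0.0, -13.6]
wrist_force: [-4.9, 0.6, 1.7]
opening: 0.578
grip_force: 29.6
```

Request:
step_arm:
  motion:
    - [[0.005,0,-0.0016,0,0,0,0],[0.0099,0,-0.0031,0,0,0,0],[0.0149,0,-0.0044,0,0,0,0],[0.02,0,-0.0056,0,0,0,0],[0.0251,0,-0.0065,0,0,0,0],[0.0302,0,-0.0074,0,0,0,0],[0.0354,0,-0.008,0,0,0,0],[0.0406,0,-0.0084,0,0,0,0]]

```text
clock: 12.87
position: [0.5855, 0.1907, 0.1667]
tcp_rot: [-180.0, -0.1, -13.6]
wrist_force: [-4.5, 0.2, 5.8]
opening: 0.573
grip_force: 28.4
```

Request:
step_arm:
  motion:
    - [[0.0052,0,-0.0002,0,0,0,0],[0.0104,0,-0.0003,0,0,0,0],[0.0156,0,-0.0002,0,0,0,0],[0.0208,0,0.0001,0,0,0,0],[0.026,0,0.0006,0,0,0,0],[0.0311,0,0.0013,0,0,0,0],[0.0362,0,0.0021,0,0,0,0],[0.0413,0,0.0031,0,0,0,0]]

```text
clock: 13.53
position: [0.6266, 0.1807, 0.1641]
tcp_rot: [-179.9, -0.2, -13.6]
wrist_force: [-2.3, -0.9, 8.5]
opening: 0.581
grip_force: 24.4
```

Request:
step_arm:
  motion:
    - [[0.0025,0,0,0,0,0,0],[0.005,0,0.0003,0,0,0,0],[0.0075,0,0.0009,0,0,0,0],[0.01,0,0.0016,0,0,0,0],[0.0125,0,0.0024,0,0,0,0],[0.015,0,0.0032,0,0,0,0],[0.016,0,0.0035,0,0,0,0]]

```text
clock: 14.12
position: [0.6426, 0.1768, 0.1606]
tcp_rot: [-179.9, -0.3, -13.6]
wrist_force: [-0.9, -1.6, 8.8]
opening: 0.575
grip_force: 24.5
```

Request:
step_arm:
  motion:
    - [[0.001,0,0.0003,0,0,0,0],[0.002,0,0.0006,0,0,0,0],[0.003,0,0.001,0,0,0,0],[0.003,0,0.001,0,0,0,0]]

```text
clock: 14.45
position: [0.6457, 0.1761, 0.1599]
tcp_rot: [-179.9, -0.4, -13.6]
wrist_force: [-0.1, -2.4, 7.6]
opening: 0.575
grip_force: 24.5
```

Request:
step_arm:
  motion:
    - [[0.001,0,0.0003,0,0,0,0],[0.002,0,0.0006,0,0,0,0],[0.003,0,0.001,0,0,0,0],[0.003,0,0.001,0,0,0,0]]

```text
clock: 14.78
position: [0.6487, 0.1753, 0.159]
tcp_rot: [-179.9, -0.4, -13.6]
wrist_force: [0.8, -0.7, 7.8]
opening: 0.574
grip_force: 24.5
```

Run:
```python
from h import *
b,_=snap('side','s5');a,_=snap('top','t5');s=arm.sense();print(s['position'],s['wrist_force'],s['moment'],s['opening'])
f=7;x0,y0=165,145
c=cv2.resize(b[y0:y0+85,x0:x0+55],None,fx=f,fy=f,interpolation=2);d=c.copy()
for p in model([.537,.2022,np.radians(-13.6),1.92],.012):
    q=((proj('side',p)-[x0,y0]+.5)*f).astype(np.int32);cv2.polylines(d,[cv2.convexHull(q)],True,(255,0,0),1)
cv2.imwrite('pics/c6.png',np.hstack([c,d])[...,::-1])
```

```text
[0.64871719 0.17534459 0.15903896] [ 0.92416338 -1.4039686   7.83000288] [-0.1636825   0.13032773  0.04376331] 0.5709056120930287
```

View pics/c6.png

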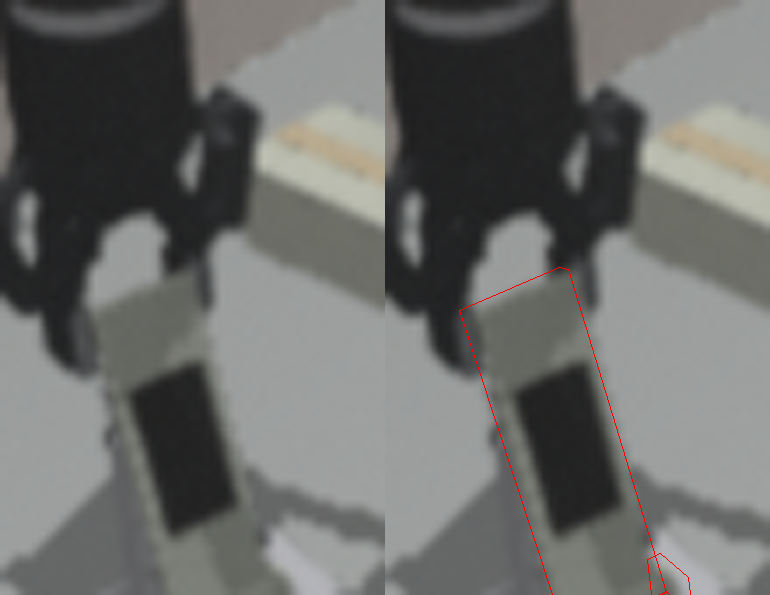

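The gripper holds the plate against the rest, close to the 110° outline. A black rectangle shows on the plate at crop (135-235,370-530), so I'll use depth to see whether it is a pad on the plate or the rest itself.

Run:
```python
from h import *
A=np.load('pics/s5.npz');B=np.load('pics/s0.npz')
def jf(X): # jig frame: along plate u from hinge, perpendicular n (front face +, toward nest)
    d=X-np.array([.537,.2022,.042]);c,s=np.cos(np.radians(-13.6)),np.sin(np.radians(-13.6))
    x=d[...,0]*c+d[...,1]*s-.06;y=-d[...,0]*s+d[...,1]*c;z=d[...,2]
    t=np.radians(20);return np.stack([x*np.sin(t)+z*np.cos(t),-x*np.cos(t)+z*np.sin(t),y],-1)*1000
JA,JB=jf(A['X']),jf(B['X'])
for v in range(188,228,4):
    u=int(165+ (160+ (v-145-52)*7*.32)/7+.0)
    print(v,[(uu,A['im'][v,uu].mean().round(),JA[v,uu].round(0),'|',B['im'][v,uu].mean().round(),JB[v,uu].round(0)) for uu in (u,u+10)])
```

```text
188 [(184, np.float64(101.0), array([158.,  18.,   7.]), '|', np.float64(138.0), array([  61., -285., -127.])), (194, np.float64(77.0), array([141.,   2., -31.]), '|', np.float64(138.0), array([  54., -256., -155.]))]
192 [(186, np.float64(100.0), array([144.,  17.,   4.]), '|', np.float64(138.0), array([  52., -257., -118.])), (196, np.float64(156.0), array([  43., -234., -148.]), '|', np.float64(138.0), array([  42., -238., -149.]))]
196 [(187, np.float64(100.0), array([130.,  13.,   3.]), '|', np.float64(123.0), array([122., -10.,  -7.])), (197, np.float64(157.0), array([  35., -213., -136.]), '|', np.float64(139.0), array([  33., -216., -138.]))]
200 [(188, np.float64(35.0), array([117.,  12.,   4.]), '|', np.float64(33.0), array([113.,   1.,  -1.])), (198, np.float64(157.0), array([  26., -193., -126.]), '|', np.float64(140.0), array([  26., -190., -125.]))]
204 [(190, np.float64(35.0), array([102.,  11.,   1.]), '|', np.float64(33.0), array([95., -6., -7.])), (200, np.float64(157.0), array([  19., -163., -115.]), '|', np.float64(140.0), array([  18., -165., -116.]))]
208 [(191,
[... 348 characters left out ...]
 -95.]), '|', np.float64(140.0), array([   2., -127.,  -96.]))]
216 [(193, np.float64(35.0), array([61.,  9.,  2.]), '|', np.float64(99.0), array([ 49., -21., -11.])), (203, np.float64(102.0), array([  -6., -109.,  -87.]), '|', np.float64(140.0), array([  -4., -105.,  -85.]))]
220 [(195, np.float64(100.0), array([45.,  7., -1.]), '|', np.float64(136.0), array([  -4., -106.,  -51.])), (205, np.float64(146.0), array([-14., -88., -80.]), '|', np.float64(142.0), array([-12., -85., -78.]))]
224 [(196, np.float64(101.0), array([31.,  7., -0.]), '|', np.float64(131.0), array([  4., -54., -28.])), (206, np.float64(180.0), array([-12., -53., -62.]), '|', np.float64(159.0), array([-11., -48., -60.]))]
```

The depth shows the black patch lies in the plate's own plane, so it is a pad. It also shows the plate tilted about 5° short of the rest, so it has slipped in the pads. I'll let go, back off over the top, close the fingers and push the plate's front face onto the rest.

Request:
step_arm:
  motion:
    - [[0,0,0,0,0,0,0.5],[0,0,0,0,0,0,0.8],[0,0,0,0,0,0,0.8],[0,0,-0.01,0,0,0,0.8],[0,0,-0.03,0,0,0,0.8],[0,0,-0.05,0,0,0,0.8],[0,0,-0.07,0,0,0,0.8],[0,0,-0.07,0,0,0,0.8]]

```text
clock: 15.55
position: [0.6484, 0.1762, 0.2319]
tcp_rot: [-179.8, -0.5, -13.6]
wrist_force: [1.0, -0.1, 0.8]
opening: 0.9
grip_force: 0.0
```

Request:
step_arm:
  motion:
    - [[-0.025,0,0,0,0,0,0],[-0.05,0,0,0,0,0,-0.5],[-0.065,0,0,0,0,0,-1],[-0.065,0,0,0,0,0,-1],[-0.065,0,0,0,0,0,-1],[-0.065,0,0,0,0,0,-1],[-0.065,0,0,0,0,0,-1],[-0.065,0,0,0,0,0,-1]]

```text
clock: 16.22
position: [0.584, 0.1907, 0.226]
tcp_rot: [180.0, 0.0, -13.6]
wrist_force: [-0.4, 0.5, 0.7]
opening: -0.002
grip_force: 0.0
```

```bash
cat >> h.py <<'E'
def jf(X):
    d=X-np.array([.537,.2022,.042]);c,s=np.cos(np.radians(-13.6)),np.sin(np.radians(-13.6))
    x=d[...,0]*c+d[...,1]*s-.06;y=-d[...,0]*s+d[...,1]*c;z=d[...,2]
    t=np.radians(20);return np.stack([x*np.sin(t)+z*np.cos(t),-x*np.cos(t)+z*np.sin(t),y],-1)*1000
def plate(X):
    J=jf(X).reshape(-1,3);m=(J[:,0]>30)&(J[:,0]<150)&(abs(J[:,2])<18)&(J[:,1]>-8)&(J[:,1]<30);p=np.polyfit(J[m,0],J[m,1],1)
    r=abs(J[m,1]-np.polyval(p,J[m,0]))<4;p=np.polyfit(J[m,0][r],J[m,1][r],1);print('plate n=',p.round(3),'theta',1.92-np.arctan(p[0]),r.sum())
E
python3 - <<'E'
from h import *
b,X=snap('side','s6');plate(X);plate(np.load('pics/s5.npz')['X']);s=arm.sense();print(s['position'],s['wrist_force'],s['opening'],s['clock'])
E
```

```text
plate n= [0.085 2.047] theta 1.8348413838246267 377
plate n= [0.088 1.864] theta 1.832298138205962 385
[0.58387487 0.19073752 0.22595924] [0.05502013 0.01632983 0.84901579] -0.001494102398162798 16.2667
```

Request:
step_arm:
  motion:
    - [[0,0,0.02,0,0,0,-1],[0,0,0.04,0,0,0,-1],[0,0,0.056,0,0,0,-1],[0.008,0,0.056,0,0,0,-1],[0.016,0,0.056,0,0,0,-1],[0.024,0,0.056,0,0,0,-1],[0.028,0,0.056,0,0,0,-1],[0.03,0,0.056,0,0,0,-1]]

```text
clock: 16.93
position: [0.6141, 0.1836, 0.1714]
tcp_rot: [-180.0, -0.1, -13.6]
wrist_force: [-0.2, -0.5, 0.4]
opening: -0.001
grip_force: 0.0
```

Request:
step_arm:
  motion:
    - [[0.001,0,0,0,0,0,-1],[0.002,0,0,0,0,0,-1],[0.003,0,0,0,0,0,-1],[0.004,0,0,0,0,0,-1],[0.005,0,0,0,0,0,-1],[0.006,0,0,0,0,0,-1]]

```text
clock: 17.43
position: [0.618, 0.1827, 0.1704]
tcp_rot: [180.0, 0.0, -13.6]
wrist_force: [-2.0, -0.4, 1.0]
opening: -0.001
grip_force: 0.7
```

Contact at about 2 N, which is the hinge friction. I'll keep pushing in small steps until the rest stops it.

Request:
step_arm:
  motion:
    - [[0.001,0,0,0,0,0,-1],[0.002,0,0,0,0,0,-1],[0.003,0,0,0,0,0,-1],[0.004,0,0,0,0,0,-1],[0.005,0,0,0,0,0,-1],[0.006,0,0,0,0,0,-1]]

```text
clock: 17.93
position: [0.6241, 0.1812, 0.1703]
tcp_rot: [180.0, 0.0, -13.6]
wrist_force: [-1.1, 0.1, 0.3]
opening: 0.0
grip_force: 0.7
```

Request:
step_arm:
  motion:
    - [[0.0005,0,0,0,0,0,-1],[0.001,0,0,0,0,0,-1],[0.0015,0,0,0,0,0,-1],[0.002,0,0,0,0,0,-1],[0.0025,0,0,0,0,0,-1],[0.003,0,0,0,0,0,-1]]

```text
clock: 18.43
position: [0.6262, 0.1807, 0.1701]
tcp_rot: [180.0, 0.1, -13.6]
wrist_force: [-5.8, 1.3, -0.5]
opening: 0.002
grip_force: 2.5
```

Run:
```python
from h import *
b,X=snap('side','s7');plate(X);s=arm.sense();print(s['position'],s['wrist_force'],s['moment'],s['clock'])
```

```text
plate n= [0.052 0.906] theta 1.8682832565131895 238
[0.62620875 0.1806552  0.17004658] [-5.26745674  0.95436786 -0.85940079] [ 0.20388218  0.85037599 -0.00571427] 18.4833
```

Request:
step_arm:
  motion:
    - [[0.0005,0,0,0,0,0,-1],[0.001,0,0,0,0,0,-1],[0.0015,0,0,0,0,0,-1],[0.0015,0,0,0,0,0,-1]]

```text
clock: 18.82
position: [0.6274, 0.1804, 0.1699]
tcp_rot: [180.0, 0.2, -13.6]
wrist_force: [-4.1, 1.1, -1.1]
opening: 0.0
grip_force: 2.6
```

Request:
step_arm:
  motion:
    - [[0.0005,0,0,0,0,0,-1],[0.001,0,0,0,0,0,-1],[0.0015,0,0,0,0,0,-1],[0.002,0,0,0,0,0,-1],[0.002,0,0,0,0,0,-1]]

```text
clock: 19.23
position: [0.6276, 0.1803, 0.1698]
tcp_rot: [179.9, 0.4, -13.6]
wrist_force: [-12.3, 2.2, 2.8]
opening: -0.003
grip_force: 6.0
```

The push force rose to 12 N and the plate stopped, so it is on the rest. I'll back off and check.

Request:
step_arm:
  motion:
    - [[-0.003,0,0,0,0,0,-1],[-0.01,0,0,0,0,0,-1],[-0.03,0,0,0,0,0,-1],[-0.05,0,-0.02,0,0,0,-1],[-0.08,0,-0.05,0,0,0,-1],[-0.11,0,-0.08,0,0,0,-1],[-0.14,0,-0.11,0,0,0,-1],[-0.17,0,-0.13,0,0,0,-1]]

```text
clock: 19.9
position: [0.465, 0.2198, 0.3033]
tcp_rot: [-179.9, -0.3, -13.6]
wrist_force: [-0.2, 1.4, 1.0]
opening: -0.0
grip_force: 0.0
```

Request:
step_arm:
  motion:
    - [[-0.03,0.03,0,0,0,0,-1],[-0.04,0.06,0,0,0,0,-1],[-0.04,0.09,0,0,0,0,-1],[-0.04,0.12,0,0,0,0,-1],[-0.04,0.15,0,0,0,0,-1],[-0.04,0.18,0,0,0,0,-1],[-0.04,0.2,0,0,0,0,-1],[-0.04,0.2,0,0,0,0,-1]]

```text
clock: 20.57
position: [0.379, 0.0318, 0.301]
tcp_rot: [179.9, -0.2, -13.8]
wrist_force: [0.2, 0.2, -0.2]
opening: 0.002
grip_force: 0.0
```

Run:
```python
from h import *
b,X=snap('side','s8');plate(X);a,_=snap('top','t8');s=arm.sense();print(s['position'],s['wrist_force'],s['clock'])
f=5;x0,y0=155,165;c=cv2.resize(b[y0:y0+115,x0:x0+95],None,fx=f,fy=f,interpolation=2)
for p in model([.5375,.2022,np.radians(-13.6),1.92],.012):
    q=((proj('side',p)-[x0,y0]+.5)*f).astype(np.int32);cv2.polylines(c,[cv2.convexHull(q)],True,(255,0,0),1)
d=cv2.resize(a[130:230,165:230],None,fx=4.8,fy=4.8,interpolation=2)
W=np.zeros((575,795,3),np.uint8);W[:,:475]=c;W[:480,480:792]=d
cv2.imwrite('pics/c7.png',W[...,::-1])
```

```text
plate n= [-2.000e-03  4.427e+00] theta 1.9215771768890777 394
[0.37960585 0.03405718 0.30093932] [-0.04679688 -0.15969133 -0.72817386] 20.6667
```

View pics/c7.png

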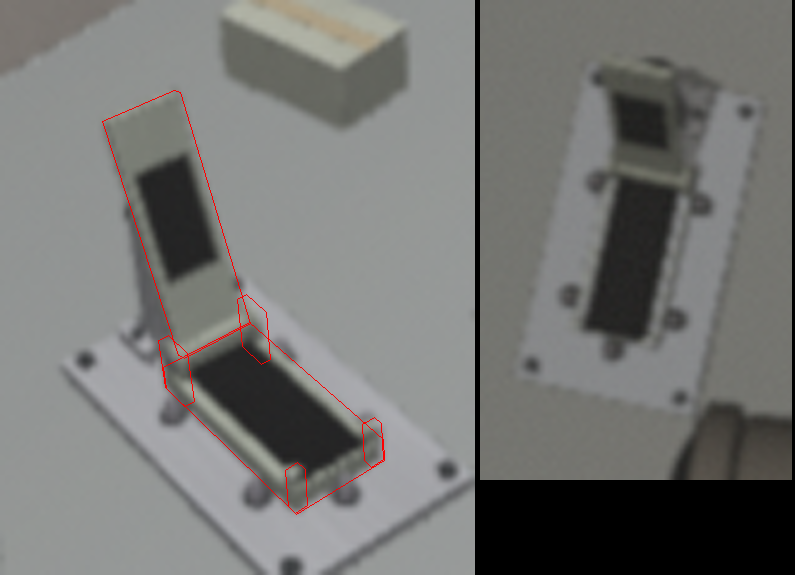

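The plate now measures 1.92 rad and lies against the rest. The foot sits flat among all the pins and the arm is clear, so I'll hand in.

```bash
python3 -c "
from cell import arm
print(arm.sign_off())"
```

```text
the job is handed in; nothing more can be done
None
```

The stand is seated flat in the pin nest with its back plate against the rest at about 110° (measured 1.92 rad), the arm was clear of it, and the job was handed in at about 21 s.

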